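Refit the coffee warmer's knob and hold it pressed

ROBOT

A 6-joint arm with a two-finger parallel gripper is mounted at the origin on the work surface. World frame = base frame: x ahead of the robot, y to its left, z up, the work surface at z = 0. Lengths are in mm, angles in rad, forces in N, time in s.
With the tool pointing down it reaches from about 350 to 975 mm from the base axis. Payload 7.1 kg.
Tool frame: the origin (TCP) lies midway between the tips of the shut fingers; the grasp point (between the pads) lies 19 mm behind it (ctrl.grasp_offset is the distance from the TCP to the grasp point, in mm); z points along the fingers, y is the line along which they close (so a half turn about z gives the same grasp; the last joint's range is limited). The gripper opens to 88 mm and grips with 3 to 60 N. Pads are 20 mm wide; open, the fingers measure 115 mm over their backs; the gripper's body (75 mm by 178 mm) begins 61 mm behind the grasp point.
Start: joints at [1.316, 0.423, 1.63, -0, 1.089, -0.019], TCP at [145.982, 607.696, 222.675] pointing down, gripper open.
Joint ranges: [-3, 3], [-0.9, 2.11], [0.09, 2.58], [-1.31, 4.45], [0.11, 2.69], [-2.54, 2.54]. Speed limits (rad/s): [2.39, 2.39, 3.01, 3.14, 3.14, 3.14].

INTERFACE

Orientations are given as a rotation vector (axis times angle).
In Python, from workcell import ctrl gives the robot as it stands. The module is installed in compiled form; this text tells all that it offers.
- The arm moves only by the tool servo_tool, never from a script. Its argument "rows" is a list of rows, each a list of 7 numbers: the turn, a rotation vector about the tool's x, y, z as a fraction of full scale, then the shift along the tool's x, y, z as a fraction of full scale, then the finger opening in mm, from 0 to 87.8. A call has 1 to 10 rows; each row is the pose to reach, as a shift and turn from the pose commanded when the call began, along the tool's axes at that moment; what a row does not reach only later rows make up. Full scale, the value 1, is 20 cm for a shift and 1.5 rad for a turn. A row lasts 1/8 s, in which the tool goes at most 62.5 mm and 10.7 degrees, less where a joint would pass 70% of its speed; a pose out of reach is approached as far as the arm can. A call with a number of a shift or a turn outside -1 to 1 is refused whole. A call with a gripper value outside its range is refused whole. The fingers move at their own pace and stop on an object; the grip force is fixed at half the most. Time passes only in rows, so rows that repeat a pose let the fingers close. It gives the time, the measured TCP pose, the force, the opening and the grip force at its end, in the units of the state.
- ctrl.get_obs(): the state, without advancing time (a new reading comes with each control period).
- ctrl.get_image(name): name is "scene" or "top" or "wrist"; returns (picture, depth): 400x640x3 uint8, red, green, blue; 400x640 float32, mm along the optical axis (not along the pixel's ray), 0 where there is no reading.
- ctrl.camera_info(name): a dict with "intrinsics" (3x3 intrinsics, pixels), "R" (3x3) and "t" (3): a world point X has camera coordinates R X + t. Camera axes: x right, y down, z forward; pixel columns grow to the right and rows downward; lengths in mm; the calibration is good to about 2 mm. A picture is of the moment at which its call begins: read the wrist's pose just before it. camera_info takes no time and is no camera call; for the wrist camera it gives the pose at the moment of the call.
- ctrl.close_job(): hands the job in; it is judged then, once.
The state is a dict: "t": time; "qpos": joint angles; "qvel": joint speeds; "joint_torque": joint torques, N m; "ee_pos": TCP position; "orientation": TCP orientation; "ft_force": force on the tool from outside, world axes, zero at the start; "moment": the same for the moment, N m; "width": finger opening in mm; "grasp_force": force on a finger pad.
Only numpy, scipy, OpenCV 4.12 (cv2) and the standard library are available. Lean on these libraries where they do the work, as an engineer would, in place of code of your own. Each camera call takes 0.05 s, during which the arm holds its last target. There are 200 camera calls.

TASK

The control knob has come off the coffee warmer. Slide the warmer's clear guard fully open and leave it open, then turn the loose knob so that the flat in its bore matches the D-shaped shaft, push it fully home on the shaft and keep it pushed in, down to the shaft's spring stop or nearly so. Finish while the gripper is still holding the knob pressed in, and leave the other things on the counter where they are.

Things in the scene. Friction and masses are not known exactly. Their poses are not given: they have to be found in the camera images.
- knob_center (a point): Loose black knob, standing on its underside; point on its axis 23 mm above the underside (total height 46 mm). Top 26 mm: bar grip 42 mm long (x), 14 mm wide (y), to be pinched across y from above, no lower than the skirt. Below it: round skirt, 46 mm across, 20 mm high. A white line on the bar's top and end marks +x. z up.
- knob_bore (a point): Centre of the mouth of the knob's D-shaped bore, in its underside: 18 mm diameter, blind, 16 mm deep, its flat 2.9 mm from the axis on the +x (white line) side.
- shaft_top (a point): Centre of the top of the upright brass D-shaft, under the clear guard: 16 mm diameter, flat 2 mm from the axis on its +x side, top chamfered 2 mm, 26 mm above the deck. A red stripe on its collar points +x. The knob fits only with its x along the shaft's x (free within 0.1 rad, jams beyond 0.3; 1 mm clearance). Fully home, the knob's centre is 7 mm above this point. Turns stiffly.
- plunger (a joint): How far the D-shaft, and its top point, is pushed down (m): 0 released, 0.006 at its stop. A spring returns it: 5 N starts it moving, 10 N holds it at the stop.
- guard (a joint): How far the clear guard on top of the warmer is open (m): 0 shut, over the shaft; 0.12 fully open at its stop. It stays where it is left; it slides with about 1.5 N (more if moved fast).
- guard_grip (a point): Middle of the upright orange grip on the guard: 44 mm long (x), 12 mm wide (y); its top is 14 mm above this point, the clear panel's top 20 mm below it. Pinch it across y from above. The guard opens straight along this point's +y (level). Panel: 126 mm (x) by 100 mm (y), 4 mm thick, its middle 36 mm from the grip towards -y.
- warmer: Steel coffee warmer, fixed: 300 x 300 mm, deck 60 mm above the counter; origin at the centre of its underside. Black hot plate at +x; control strip with shaft and guard along its -x side. Two guard rails along y, 10 mm wide, tops 36 mm above the deck, centres 57 mm either side (x) of the shaft.
- decanter: Bystander, to be left alone: steel coffee decanter with black lid and handle, 132 mm across, 166 mm high; origin at its underside's centre.
- mug: Bystander, to be left alone: white mug with one handle, 80 mm across, 90 mm high; origin at its underside's centre.
- tumblers: Bystander, to be left alone: stack of green tumblers, 75 mm across, about 175 mm high; origin at its underside's centre.
- spoon: Bystander, to be left alone: spoon lying flat, 30 mm high at most; origin near its middle.
- screwdriver: Bystander, to be left alone: screwdriver lying flat, 30 mm high at most; origin near its middle.
- sugar_jar: Bystander, to be left alone: amber jar with steel cap, 70 mm across, 110 mm high; origin at its underside's centre.
- creamer: Bystander, to be left alone: steel jug with one handle, 72 mm across, 85 mm high; origin at its underside's centre.

How it is judged (in metres and radians):
On the way, in this order (a step that is already met when the one before it is completed fails the run):
1. the guard is slid fully open (value of joint guard above 0.108 m), for 0.2 s.
2. the knob is fully home on the shaft, flats matched (z of knob_center in the frame of shaft_top between 0.004 and 0.0095 m and horizontal distance between knob_center and shaft_top below 0.004 m and angle between the x axis of knob_center and the x axis of shaft_top, either way round below 0.4 rad and angle between knob_center's own z axis and vertical below 0.12 rad and value of joint guard above 0.108 m), for 0.2 s.
At the end, for the whole second after the job is handed in: Guard open 108 of its 120 mm or more; knob upright on the shaft, its centre within 4 mm of the axis and 4 to 9.5 mm above the shaft top, x axes within 0.4 rad; fingers bear on the knob with over 1 N and keep the shaft pushed down over 3 mm of its 6 mm (all of step 2 and value of joint plunger above 0.003 m and contact force between the fingers and knob above 1 N); the arm keeps its last pose, push and grip.
It fails at once if a bystander is moved by more than 30 mm or tipped over (distance of any of decanter, mug, tumblers, spoon, screwdriver, sugar_jar, creamer from where it was at the start of the episode above 0.03 m or angle between any of decanter, mug, tumblers, sugar_jar, creamer's own z axis and vertical above 0.5 rad).
It also fails if it takes over 51 s, if anything falls off the work surface, if the arm or the gripper's body presses on something with over 40 N, if the wrist force passes 120 N, or if a joint passes its speed limit or range.

## Working session

There is one attempt and no reset: what is moved stays moved. The work goes in short steps, Python scripts to look and compute and a tool call to move; the robot and the scene stay as the last step left them, time stands still between calls to the robot, and variables do not carry over. Pictures are saved under pics/ and viewed, at most 10 in all, crops included, and the job is handed in when it is done.

Besides the shell and the picture viewer there is one more tool, called after "Call:" in YAML: its name, and indented under it one key for each argument. servo_tool: Moves the arm, as the interface text tells. Its arguments: {"type":"object","properties":{"rows":{"type":"array","items":{"type":"array","items":{"type":"number"}}}},"required":["rows"]}

```bash
mkdir -p pics
cat > h.py <<'E'
import numpy as np, cv2
from scipy.spatial.transform import Rotation as Rn
from workcell import ctrl
def cap(n,save=None):
    ci=ctrl.camera_info(n); im,d=ctrl.get_image(n)
    im=np.array(im); d=np.array(d)
    if save: cv2.imwrite('pics/'+save+'.png',im[:,:,::-1]); np.savez('pics/'+save+'.npz',im=im,d=d,K=ci['intrinsics'],R=ci['R'],t=ci['t'])
    return im,d,ci
def load(s):
    z=np.load('pics/'+s+'.npz'); return z['im'],z['d'],dict(intrinsics=z['K'],R=z['R'],t=z['t'])
def plane(ci,uv,z):
    K,R,t=[np.array(ci[k]) for k in('intrinsics','R','t')]
    uv=np.atleast_2d(uv).astype(float); r=np.c_[uv,np.ones(len(uv))]@np.linalg.inv(K).T@R
    c=-R.T@t; return c+r*((z-c[2])/r[:,2])[:,None]
def cloud(d,ci):
    K,R,t=[np.array(ci[k]) for k in('intrinsics','R','t')]
    v,u=np.mgrid[:d.shape[0],:d.shape[1]]
    p=np.stack([u,v,np.ones_like(u)],-1)@np.linalg.inv(K).T*d[...,None]
    return (p-t)@R
def togo(target,rv=None):
    "tool-axes shift as fraction"
    o=ctrl.get_obs(); R=Rn.from_rotvec(o['orientation']).as_matrix()
    return np.round(R.T@(np.array(target)-o['ee_pos'])/200,4)
E
python3 - <<'E'
from h import *
for n in('top','scene'): cap(n,n+'0')
o=ctrl.get_obs(); print(o, ctrl.grasp_offset); print(Rn.from_rotvec(o['orientation']).as_matrix().round(3))
print(ctrl.camera_info('top'))
E
```

```text
{'t': 0.1, 'qpos': array([ 1.31598955e+00,  4.23741316e-01,  1.63062996e+00, -1.02975074e-05,
        1.08860799e+00, -1.90054771e-02]), 'qvel': array([-0.00082505, -0.00210067, -0.00397616, -0.00108117,  0.00036914,
       -0.00148824]), 'joint_torque': array([-8.12848757e-04, -5.45611560e+01, -2.74324554e+01,  6.44913339e-02,
        1.88081386e-02, -1.72340572e-05]), 'ee_pos': array([145.86462647, 607.20891863, 221.98742646]), 'orientation': array([-3.69509553e-01, -3.11960417e+00,  2.15952943e-03]), 'ft_force': array([-0.84203663,  0.59507543, -0.66772575]), 'moment': array([ 0.05260267, -0.05113761, -0.02149473]), 'grasp_force': 0.0, 'width': 87.48836419029621} 18.700000000000003
[[-0.972  0.234 -0.   ]
 [ 0.234  0.972 -0.001]
 [ 0.    -0.001 -1.   ]]
{'intrinsics': array([[487.19520201,   0.        , 321.87596888],
       [  0.        , 487.19520201, 197.12056058],
       [  0.        ,   0.        ,   1.        ]]), 'R': array([[ 4.32433413e-03, -9.99649205e-01, -2.61298110e-02],
       [-9.80973118e-01,  8.31125359e-04, -1.94141831e-01],
       [ 1.94095444e-01,  2.64721763e-02, -9.80625404e-01]]), 't': array([  41.31396542,  554.04954469, 1534.24622894])}
```

View pics/top0.png

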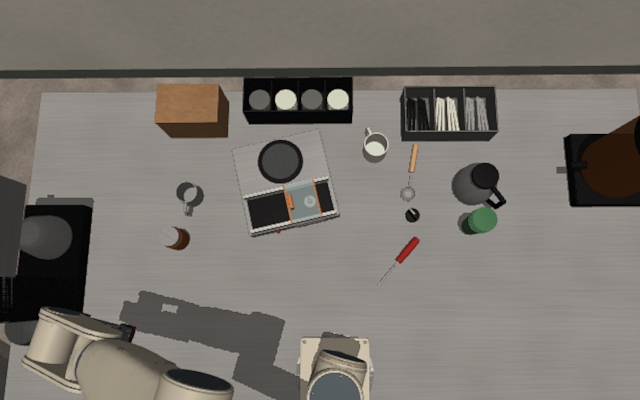

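View pics/scene0.png

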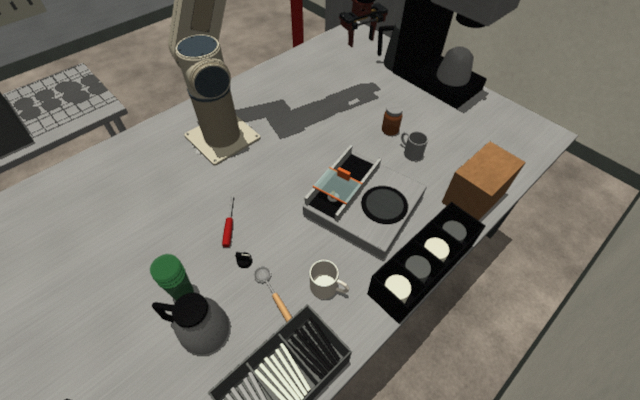

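The top view shows the knob at about (412,215), the shaft at about (309,201) and the orange grip at about (290,200). The scene view shows the same layout.

Run:
```python
from h import *
im,d,ci=load('top0'); hsv=cv2.cvtColor(im,cv2.COLOR_RGB2HSV); P=cloud(d,ci)
sub=np.zeros(d.shape,bool); sub[170:240,235:345]=1
m=(sub&(hsv[...,0]<15)&(hsv[...,1]>140)&(hsv[...,2]>120))
n,l,s,c=cv2.connectedComponentsWithStats(m.astype(np.uint8))
for i in range(1,n):
    if s[i,4]>8:
        q=P[l==i]; print(s[i],c[i],np.median(q,0).round(),np.percentile(q[:,2],[5,95]).round(), plane(ci,c[i],130).round(1))
k=np.zeros(d.shape,bool); k[200:230,398:428]=1
mk=k&(hsv[...,2]<60); ys,xs=np.nonzero(mk); print('knob',xs.mean(),ys.mean(),plane(ci,[xs.mean(),ys.mean()],25).round(1),P[mk][:,2].max())
# warmer outline
w=np.zeros(d.shape,bool); w[120:245,225:345]=1
mw=w&(P[...,2]>50)&(P[...,2]<75)
r=cv2.minAreaRect(P[mw][:,:2].astype(np.float32)); print(r,P[mw][:,2].mean())
a=cv2.resize(im[115:245,225:345],None,fx=5,fy=5-0.5,interpolation=cv2.INTER_CUBIC)
cv2.imwrite('pics/c1.png',a[:,:,::-1])
```

```text
[314 185   8  28  33] [317.3030303  198.78787879] [543.  56.  67.] [ 56. 105.] [[533.8  54.4 130. ]]
[284 191   7  29  31] [286.90322581 204.87096774] [518. 151. 103.] [ 98. 110.] [[514.7 148.6 130. ]]
[287 195   7  14  51] [290.05882353 201.19607843] [525. 139. 136.] [111. 141.] [[526.3 139.  130. ]]
knob 411.9274193548387 215.3709677419355 [[ 498.5 -253.    25. ]] 1613.1645467864337
((636.8863525390625, 173.87501525878906), (364.6214294433594, 300.32440185546875), 13.441546440124512) 62.58799505276038
```

View pics/c1.png

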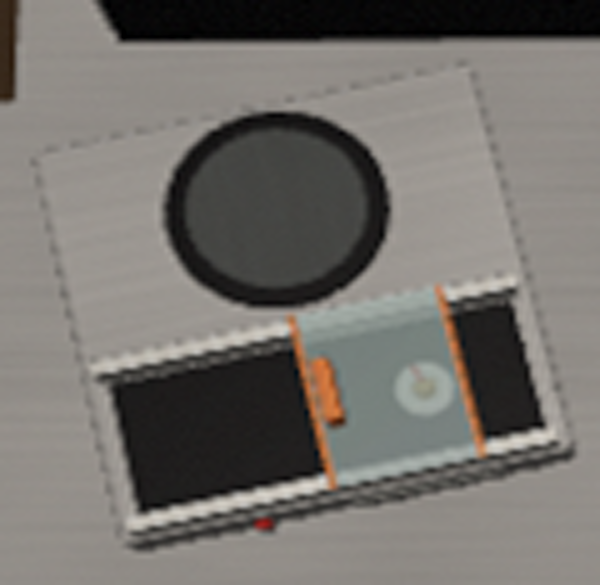

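The crop shows the guard shut over the shaft, which is at crop (425,387). The orange grip is at crop (328,390) and the warmer is turned about +13.4°. I'll move above the grip.

Call:
servo_tool:
  rows:
    - [0,0,0,-0.2,-0.15,0,87]
    - [0,0,0,-0.4,-0.3,0,87]
    - [0,0,0,-0.6,-0.46,0,87]
    - [0,0,0,-0.8,-0.61,0,87]

```text
t: 0.6
ee_pos: [273.7, 450.1, 222.4]
orientation: [-0.369, -3.12, 0.001]
ft_force: [0.7, 0.8, 1.0]
width: 87.2
grasp_force: 0.0
```

Call:
servo_tool:
  rows:
    - [0,0,0,-0.2,-0.15,0,87]
    - [0,0,0,-0.4,-0.3,0,87]
    - [0,0,0,-0.6,-0.46,0,87]
    - [0,0,0,-0.8,-0.61,0,87]

```text
t: 1.1
ee_pos: [400.8, 294.2, 222.5]
orientation: [-0.369, -3.12, 0.0]
ft_force: [0.9, 0.7, 0.1]
width: 86.8
grasp_force: 0.0
```

Call:
servo_tool:
  rows:
    - [0,0,-0.1,-0.2,-0.15,0,87]
    - [0,0,-0.2,-0.4,-0.3,0,87]
    - [0,0,-0.31,-0.6,-0.46,0,87]
    - [0,0,-0.31,-0.8,-0.61,0,87]
    - [0,0,-0.31,-0.8,-0.61,0,87]
    - [0,0,-0.31,-0.8,-0.61,0,87]

```text
t: 1.85
ee_pos: [526.5, 139.7, 222.2]
orientation: [0.358, -3.12, -0.0]
ft_force: [-0.7, 1.2, 0.3]
width: 87.2
grasp_force: 0.0
```

Run:
```python
from h import *
o=ctrl.get_obs(); print(o['t'],o['ee_pos'],Rn.from_rotvec(o['orientation']).as_matrix().round(3))
cap('wrist','w1')
```

```text
1.85 [526.52932428 139.71767605 222.23927147] [[-0.974 -0.226 -0.001]
 [-0.226  0.974  0.   ]
 [ 0.001  0.    -1.   ]]
```

View pics/w1.png

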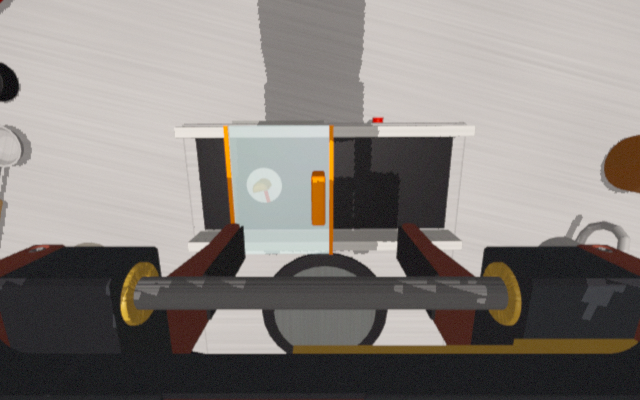

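The wrist view shows the grip at (318,198) and the shaft collar at (264,185). The rails run level in the picture, so the yaw is right.

Run:
```python
from h import *
im,d,ci=load('w1'); hsv=cv2.cvtColor(im,cv2.COLOR_RGB2HSV); P=cloud(d,ci)
s=np.zeros(d.shape,bool); s[165:230,308:328]=1
m=s&(hsv[...,0]<20)&(hsv[...,1]>150)
Q=P[m]; print(np.percentile(Q,[5,50,95],axis=0).round(1))
top=Q[Q[:,2]>np.percentile(Q[:,2],95)-5]; r=cv2.minAreaRect(top[:,:2].astype(np.float32)); print(r)
s=np.zeros(d.shape,bool); s[165:205,245:285]=1
br=s&(hsv[...,0]>12)&(hsv[...,0]<35)&(hsv[...,1]>50); ys,xs=np.nonzero(br)
print('brass',xs.mean(),ys.mean(),len(xs),plane(ci,[xs.mean(),ys.mean()],86),np.percentile(P[br],[10,50,90],axis=0).round(1))
print('collar',plane(ci,[264,185],66))
red=s&((hsv[...,0]>165)|(hsv[...,0]<8))&(hsv[...,1]>60); ys,xs=np.nonzero(red); print(xs.min(),xs.max(),ys.min(),ys.max(),len(xs)); 
if len(xs): print(plane(ci,[xs.mean(),ys.mean()],65))
im2,d2,c2=load('top0'); print('top',plane(c2,[[310,201]],70))
print('panel z',np.median(P[160:175,290:305,2]), 'rail', np.median(P[132,350:440],0),np.median(P[243,345:390],0))
a=cv2.resize(im[150:230,230:340],None,fx=7,fy=7,interpolation=cv2.INTER_CUBIC)
cv2.imwrite('pics/c2.png',a[:,:,::-1])
```

```text
[[504.4 129.4 128.6]
 [523.4 136.8 135.7]
 [544.  144.  136.9]]
((505.3866271972656, 132.1452178955078), (84.2281494140625, 10.921436309814453), 13.29133415222168)<stdin>:9: RuntimeWarning: Mean of empty slice.
  ret = ret.dtype.type(ret / rcount)
Traceback (most recent call last):
IndexError: index -1 is out of bounds for axis 0 with size 0
```

Call:
servo_tool:
  rows:
    - [0,0,0,0.015,-0.01,0.15,60]
    - [0,0,0,0.015,-0.01,0.3,50]
    - [0,0,0,0.015,-0.01,0.45,50]
    - [0,0,0,0.015,-0.01,0.565,50]
    - [0,0,0,0.015,-0.01,0.565,30]
    - [0,0,0,0.015,-0.01,0.565,0]
    - [0,0,0,0.015,-0.01,0.565,0]
    - [0,0,0,0.015,-0.01,0.565,0]
    - [0,0,0,0.015,-0.01,0.565,0]
    - [0,0,0,0.015,-0.01,0.565,0]

```text
t: 3.15
ee_pos: [525.2, 137.2, 110.4]
orientation: [-0.359, 3.12, 0.0]
ft_force: [-0.9, 1.0, 7.0]
width: 12.0
grasp_force: 30.0
```

Call:
servo_tool:
  rows:
    - [0,0,0,0,0,-0.01,0]
    - [0,0,0,0,0.05,-0.01,0]
    - [0,0,0,0,0.1,-0.01,0]
    - [0,0,0,0,0.15,-0.01,0]
    - [0,0,0,0,0.2,-0.01,0]
    - [0,0,0,0,0.25,-0.01,0]
    - [0,0,0,0,0.3,-0.01,0]
    - [0,0,0,0,0.35,-0.01,0]
    - [0,0,0,0,0.4,-0.01,0]
    - [0,0,0,0,0.45,-0.01,0]

```text
t: 4.4
ee_pos: [504.3, 224.6, 110.6]
orientation: [0.359, -3.121, 0.001]
ft_force: [5.5, -0.7, -14.4]
width: 11.8
grasp_force: 30.0
```

Call:
servo_tool:
  rows:
    - [0,0,0,0,0.04,0,0]
    - [0,0,0,0,0.08,0,0]
    - [0,0,0,0,0.11,0,0]
    - [0,0,0,0,0.13,0,0]
    - [0,0,0,0,0.145,0,0]
    - [0,0,0,0,0.155,0,0]
    - [0,0,0,0,0.155,0,0]

```text
t: 5.28
ee_pos: [499.4, 244.1, 110.2]
orientation: [0.365, -3.119, 0.026]
ft_force: [23.2, -56.3, -9.3]
width: 37.0
grasp_force: 30.0
```

Run:
```python
from h import *
im,d,ci=cap('wrist','w2')
im2,_,_=cap('scene','s2')
a=cv2.resize(im2[130:230,280:440],None,fx=5,fy=5,interpolation=cv2.INTER_CUBIC)
b=cv2.resize(im[90:270,100:560],(800,313)); 
cv2.imwrite('pics/c2.png',np.vstack([a[:280],b])[:,:,::-1]); print(ctrl.get_obs())
```

```text
{'t': 5.375, 'qpos': array([ 0.44161297,  0.4824172 ,  1.8525428 , -0.02098498,  0.81286369,
       -1.34758755]), 'qvel': array([-0.00242145, -0.00170414,  0.00088143,  0.00061975,  0.00147337,
        0.00035338]), 'joint_torque': array([ 33.69624853, -56.35176301, -24.7757256 ,  12.81627953,
        -0.72710222,   0.21393108]), 'ee_pos': array([499.40332439, 244.03742167, 110.1640733 ]), 'orientation': array([ 0.36485663, -3.1192903 ,  0.02574813]), 'ft_force': array([ 23.49647895, -56.51487925,  -9.38067626]), 'moment': array([-8.89663534, -3.95177635,  0.34717487]), 'grasp_force': 30.007424354553223, 'width': 36.613150586066155}
```

View pics/c2.png

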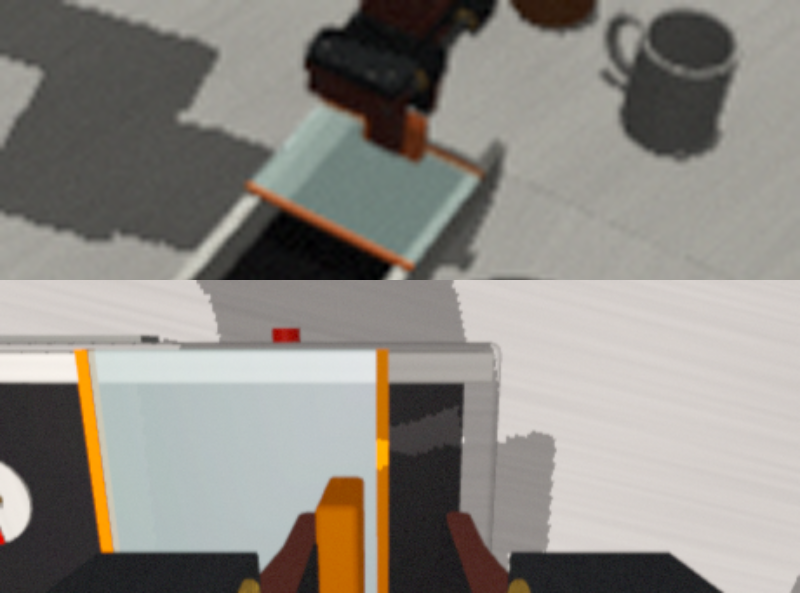

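The guard is close to its open end. The trailing finger pushes the grip at crop (340,540), and the fingers have been forced apart, with the TCP ahead of the grip. I'll relax, then measure the travel.

Call:
servo_tool:
  rows:
    - [0,0,0,0,-0.03,0,0]
    - [0,0,0,0,-0.06,0,0]
    - [0,0,0,0,-0.07,-0.02,0]
    - [0,0,0,0,-0.07,-0.02,0]
    - [0,0,0,0,-0.07,-0.02,0]

```text
t: 6.0
ee_pos: [500.5, 231.5, 112.0]
orientation: [0.363, -3.116, 0.023]
ft_force: [22.4, -45.7, -27.0]
width: 12.3
grasp_force: 30.0
```

Run:
```python
from h import *
im,d,ci=cap('wrist','w3'); o=ctrl.get_obs(); print(o['ee_pos'],o['ft_force'],o['width'])
y=np.array([-.232,.973]); x=np.array([.973,.232])
for n in('w1','w3'):
    im,d,ci=load(n); P=cloud(d,ci); hsv=cv2.cvtColor(im,cv2.COLOR_RGB2HSV)
    m=(hsv[...,0]<22)&(hsv[...,1]>170)&(hsv[...,2]>150)&(P[...,2]>60)&(P[...,2]<150)
    nn,l,s,c=cv2.connectedComponentsWithStats(m.astype(np.uint8))
    for i in range(1,nn):
        if s[i,4]>30: q=P[l==i]; w=plane(ci,c[i],100)[0]; print(n,s[i],np.median(q,0).round(1),'along y',(np.percentile(q[:,:2]@y,[5,50,95])).round(1),'plane100',(w[:2]@y).round(1))
```

```text
[500.54495849 231.48598981 112.03008352] [ 23.01930875 -45.24493394 -27.30056994] 12.231365058551445
w1 [224 126  10  97 384] [524.9  50.  102.3] along y [-87.4 -72.7 -71.1] plane100 -73.5
w1 [329 126   5 129 417] [515.4 148.1 102.2] along y [22.7 23.8 27.2] plane100 24.0
w1 [311 174  14  51 645] [524.4 137.  135.7] along y [ 6.6 11.6 16.7] plane100 11.3
w3 [338 133   7  90 560] [465.2 235.1 102.4] along y [119.3 120.9 122.5] plane100 121.0
w3 [167 134  21 132 854] [496.8 143.6 102.4] along y [22.7 24.7 26.6] plane100 23.5
w3 [ 76 219  22  11  65] [534.4  81.8  85.7] along y [-52.5 -44.1 -40.5] plane100 -33.2
w3 [ 308  221   23   55 1208] [495.4 230.1 135.8] along y [103.9 108.7 113.6] plane100 108.2
w3 [111 228  10  16  70] [551.6  85.8  63.5] along y [-46.8 -44.7 -42.7] plane100 -17.7
```

The travel was about 97 mm and the guard pushes back firmly. The panel's middle is now about 117 mm beyond the shaft, so this is the open stop (it started partly open). I'll release and lift.

Call:
servo_tool:
  rows:
    - [0,0,0,0,-0.03,0.01,0]
    - [0,0,0,0,-0.045,0.01,0]
    - [0,0,0,0,-0.045,0.01,0]
    - [0,0,0,0,-0.045,0.01,30]
    - [0,0,0,0,-0.045,0.01,40]
    - [0,0,0,0,-0.045,0.01,40]
    - [0,0,0,0,-0.045,-0.2,40]
    - [0,0,0,0,-0.045,-0.45,40]
    - [0,0,0,0,-0.1,-0.7,40]
    - [0,0,0,0,-0.2,-0.7,60]

```text
t: 7.3
ee_pos: [512.0, 203.5, 260.5]
orientation: [-0.36, 3.112, 0.004]
ft_force: [0.6, 0.4, -0.4]
width: 46.7
grasp_force: 0.0
```

Call:
servo_tool:
  rows:
    - [0,0,0,0,-0.2,0,87]
    - [0,0,0,0,-0.45,0,87]
    - [0,0,0,0,-0.45,0,87]
    - [0,0,0,0,-0.45,0,87]

```text
t: 7.8
ee_pos: [529.6, 114.6, 255.1]
orientation: [0.358, -3.12, -0.0]
ft_force: [-0.2, 0.0, 0.5]
width: 85.7
grasp_force: 0.0
```

Run:
```python
from h import *
im,d,ci=cap('wrist','w4'); o=ctrl.get_obs(); print(o['t'],o['ee_pos'],o['ft_force'],o['width']);print(Rn.from_rotvec(o['orientation']).as_matrix().round(3))
```

```text
7.85 [529.58996953 115.09492785 255.20354149] [-0.10041256  1.24259417 -0.19944842] 86.68618815028302
[[-0.974 -0.227 -0.001]
 [-0.227  0.974  0.   ]
 [ 0.001  0.    -1.   ]]
```

View pics/w4.png

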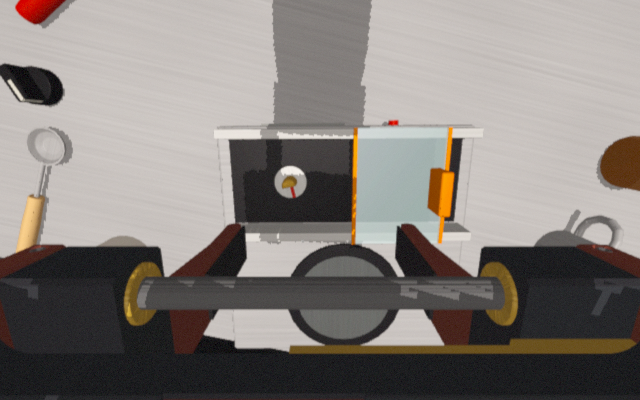

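The guard is open, with its panel well past the shaft. The shaft collar is at (290,182), with its red stripe pointing to about (294,197), and the knob is at the left edge near (35,85).

Run:
```python
from h import *
im,d,ci=load('w4'); P=cloud(d,ci); hsv=cv2.cvtColor(im,cv2.COLOR_RGB2HSV)
s=np.zeros(d.shape,bool); s[160:205,265:315]=1
w=s&(hsv[...,2]>150); pts=np.argwhere(w)[:,::-1]
(el)=cv2.fitEllipse(cv2.convexHull(pts.astype(np.float32))); print('collar ellipse',el)
zc=np.median(P[w&(hsv[...,1]<30)],0); print(zc)
C=plane(ci,el[0],62)[0]; print('axis',C, plane(ci,el[0],66)[0])
red=s&((hsv[...,0]>170)|(hsv[...,0]<6))&(hsv[...,1]>120); ys,xs=np.nonzero(red); print('red px',len(xs),xs.mean(),ys.mean())
Q=plane(ci,np.c_[xs,ys],63); c,dd=Q[:,:2].mean(0),np.linalg.svd(Q[:,:2]-Q[:,:2].mean(0))[2][0]
v=c-C[:2]; print('angle via centre',np.arctan2(v[1],v[0]),'via svd',np.arctan2(dd[1],dd[0])%np.pi, np.linalg.norm(v))
br=s&(hsv[...,0]>12)&(hsv[...,0]<32)&(hsv[...,1]>90); ys,xs=np.nonzero(br); print('brass',len(xs)); print(np.percentile(P[br],[10,50,90],axis=0).round(1)); t=br&(P[...,2]>82); print(t.sum(),P[t].mean(0),P[t][:,0].min(),P[t][:,0].max())
# knob
s[:]=0; s[55:115,0:80]=1
k=s&(hsv[...,2]<70)&(P[...,2]>8); q=P[k]; print('knob',len(q),np.percentile(q,[2,50,98],axis=0).round(1))
tp=k&(P[...,2]>38); print(cv2.minAreaRect(P[tp][:,:2].astype(np.float32)))
```

```text
collar ellipse ((290.1705322265625, 181.00772094726562), (30.805992126464844, 31.158302307128906), 178.9627685546875)
[536.53173645  79.61372415  62.84877666]
axis [539.26632114  79.7874557   62.        ] [538.45131102  80.01339483  66.        ]
red px 30 292.8 192.23333333333332
angle via centre 0.44250129211571604 via svd 0.4595682571735043 13.789098824190525
brass 131
[[531.8  74.6  74.7]
 [535.7  79.7  85.6]
 [540.7  85.5  87.2]]
104 [536.07519735  79.42086849  89.0459077 ] 466.8017984546948 543.1665239102366
knob 1520 [[ 481.8 -267.1    9.2]
 [ 497.3 -247.9   25.6]
 [ 519.1 -235.1   47.5]]
((493.500732421875, -84.73944091796875), (36.3726806640625, 371.29534912109375), 2.634080171585083)
```

Call:
servo_tool:
  rows:
    - [0,0,0,0.07,-0.22,0,87]
    - [0,0,0,0.14,-0.44,0,87]
    - [0,0,0,0.21,-0.66,0,87]
    - [0,0,0,0.285,-0.88,0.0,87]

```text
t: 8.35
ee_pos: [514.4, -69.7, 255.5]
orientation: [-0.363, 3.121, 0.0]
ft_force: [0.1, 0.3, -0.3]
width: 87.0
grasp_force: 0.0
```

Call:
servo_tool:
  rows:
    - [0,0,0,0.07,-0.22,0.06,87]
    - [0,0,0,0.14,-0.44,0.12,87]
    - [0,0,0,0.21,-0.66,0.2,87]
    - [0,0,0,0.285,-0.88,0.28,87]
    - [0,0,0,0.285,-0.88,0.28,87]
    - [0,0,0,0.285,-0.88,0.28,87]

```text
t: 9.1
ee_pos: [499.2, -252.9, 199.6]
orientation: [0.36, -3.121, -0.001]
ft_force: [-0.8, 0.2, 0.5]
width: 87.1
grasp_force: 0.0
```

Run:
```python
from h import *
o=ctrl.get_obs(); print(o['t'],o['ee_pos'],o['qpos'].round(2))
im,d,ci=cap('wrist','w5'); P=cloud(d,ci); hsv=cv2.cvtColor(im,cv2.COLOR_RGB2HSV)
g=(np.hypot(P[...,0]-498,P[...,1]+253)<35)&(P[...,2]>5)&(P[...,2]<60)
top=g&(P[...,2]>40); print('top',top.sum(),P[top].mean(0),cv2.minAreaRect(P[top][:,:2].astype(np.float32)))
sk=g&(P[...,2]>14)&(P[...,2]<24); print('skirt',cv2.minEnclosingCircle(P[sk][:,:2].astype(np.float32)))
wh=g&(hsv[...,2]>150)&(P[...,2]>25); q=P[wh]; print('white',len(q),np.percentile(q,[5,50,95],axis=0).round(1))
```

```text
9.1 [ 499.19071745 -252.86350021  199.55327052] [-0.49  0.36  1.79  0.    0.99 -2.29]
top 522 [ 500.93928543 -258.23670904   46.09419883] ((501.4126892089844, -258.1335754394531), (42.02674865722656, 14.095861434936523), 39.00279235839844)
skirt ((501.3100280761719, -258.2082824707031), 22.809267044067383)
white 56 [[ 501.3 -258.4   45.7]
 [ 509.1 -252.1   46.7]
 [ 517.1 -245.8   48. ]]
```

View pics/w5.png

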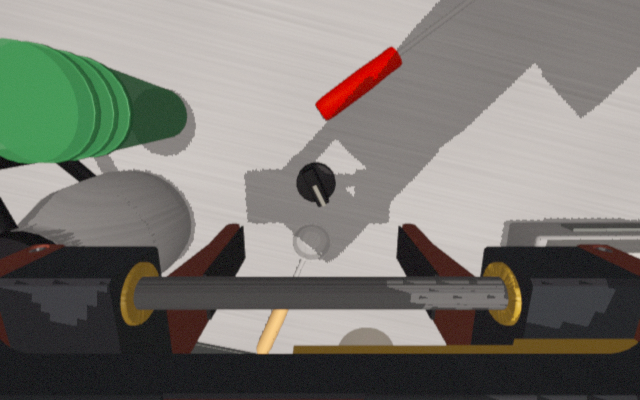

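The knob is at (316,182) with its white line pointing down-right to about (323,205). Its centre is (501,-258) and its x axis is at about 39° yaw. Joint 6 is near its limit, so I'll use the half-turned grasp. First I check the tumblers' clearance while rotating up here.

Call:
servo_tool:
  rows:
    - [0,0,0.12,0,0,0,87]
    - [0,0,0.24,0,0,0,87]
    - [0,0,0.36,0,0,0,80]
    - [0,0,0.48,0,0,0,70]
    - [0,0,0.6,0,0,0,60]
    - [0,0,0.72,0,0,0,50]
    - [0,0,0.84,0,0,0,50]
    - [0,0,0.9,0,0,0,50]

```text
t: 10.15
ee_pos: [499.7, -252.3, 200.4]
orientation: [1.671, 2.659, 0.0]
ft_force: [-0.5, -0.2, -0.1]
width: 50.1
grasp_force: 0.0
```

Call:
servo_tool:
  rows:
    - [0,0,0.12,0,0,0,50]
    - [0,0,0.24,0,0,0,50]
    - [0,0,0.36,0,0,0,50]
    - [0,0,0.48,0,0,0,50]
    - [0,0,0.6,0,0,0,50]
    - [0,0,0.72,0,0,0,50]
    - [0,0,0.84,0,0,0,50]
    - [0,0,0.89,0,0,0,50]
    - [0,0,0.89,0,0,0,50]

```text
t: 11.28
ee_pos: [499.6, -252.6, 200.3]
orientation: [2.957, 1.06, 0.001]
ft_force: [-0.5, -0.2, 0.3]
width: 49.9
grasp_force: 0.0
```

Run:
```python
from h import *
o=ctrl.get_obs(); R=Rn.from_rotvec(o['orientation']).as_matrix();print(o['t'],o['ee_pos'],o['qpos'].round(2),R.round(3),np.degrees(np.arctan2(R[1,1],R[0,1])))
print(togo([501.3,-258.2,23]))
im,d,ci=load('w5'); P=cloud(d,ci); q=P[(P[...,2]>60)&(P[...,2]<178)&(d>0)&(np.hypot(P[...,0]-501,P[...,1]+258)<230)]
D=q[:,:2]-[501.3,-258.2]; a,b=D@R[:2,0],D@R[:2,1]
i=(abs(a)<45)&(abs(b)<100); print('in body footprint',i.sum(), q[i][:3]); print('nearest',np.hypot(*D.T).min())
im,d,ci=cap('wrist','w6'); P=cloud(d,ci)
g=(np.hypot(P[...,0]-501,P[...,1]+258)<35)&(P[...,2]<60); top=g&(P[...,2]>40)
print('top',top.sum(),cv2.minAreaRect(P[top][:,:2].astype(np.float32)))
```

```text
11.275 [ 499.56036585 -252.64808519  200.32460785] [-0.49  0.36  1.79  0.    0.99  0.39] [[ 0.772  0.635  0.001]
 [ 0.635 -0.772 -0.   ]
 [ 0.001  0.001 -1.   ]] -50.543643102604065
[-0.0114  0.0262  0.8866]
in body footprint 0 []
nearest 153.63891896666868
top 505 ((503.369140625, -257.306396484375), (41.39939498901367, 13.849267959594727), 39.42525863647461)
```

Call:
servo_tool:
  rows:
    - [0,0,0,-0.007,0.027,0.25,45]
    - [0,0,0,-0.007,0.027,0.5,45]
    - [0,0,0,-0.007,0.027,0.7,45]
    - [0,0,0,-0.007,0.027,0.82,45]
    - [0,0,0,-0.007,0.027,0.883,45]
    - [0,0,0,-0.007,0.027,0.883,20]
    - [0,0,0,-0.007,0.027,0.883,0]
    - [0,0,0,-0.007,0.027,0.883,0]
    - [0,0,0,-0.007,0.027,0.883,0]
    - [0,0,0,-0.007,0.027,0.883,0]

```text
t: 12.58
ee_pos: [501.8, -259.4, 24.0]
orientation: [2.958, 1.056, 0.002]
ft_force: [-0.5, 0.2, 7.1]
width: 13.9
grasp_force: 30.0
```

Call:
servo_tool:
  rows:
    - [0,0,0,0,0,-0.1,0]
    - [0,0,0,0,0,-0.3,0]
    - [0,0,0,0,0,-0.5,0]
    - [0,0,0,0,0,-0.7,0]
    - [0,0,0,0,0,-0.85,0]
    - [0,0,0,0.05,-0.05,-0.85,0]

```text
t: 13.32
ee_pos: [504.1, -246.0, 196.5]
orientation: [2.955, 1.053, 0.007]
ft_force: [-0.2, 0.6, -0.2]
width: 13.8
grasp_force: 30.0
```

Call:
servo_tool:
  rows:
    - [0,0,0,0.12,-0.12,0,0]
    - [0,0,0,0.25,-0.25,0,0]
    - [0,0,0,0.38,-0.38,0,0]
    - [0,0,0,0.51,-0.5,0,0]
    - [0,0,0,0.58,-0.57,0,0]

```text
t: 13.95
ee_pos: [519.4, -81.3, 192.3]
orientation: [-2.957, -1.058, 0.002]
ft_force: [-0.1, -0.4, -0.7]
width: 13.7
grasp_force: 30.0
```

Call:
servo_tool:
  rows:
    - [0,0,0.04,0.12,-0.12,0,0]
    - [0,0,0.08,0.25,-0.25,0,0]
    - [0,0,0.12,0.38,-0.38,0,0]
    - [0,0,0.159,0.51,-0.5,0,0]
    - [0,0,0.159,0.59,-0.57,0,0]
    - [0,0,0.159,0.59,-0.57,0,0]
    - [0,0,0.159,0.59,-0.57,0,0]

```text
t: 14.82
ee_pos: [538.8, 79.1, 192.7]
orientation: [3.063, 0.697, -0.002]
ft_force: [1.1, 1.1, -0.1]
width: 14.1
grasp_force: 30.0
```

Run:
```python
from h import *
o=ctrl.get_obs(); R=Rn.from_rotvec(o['orientation']).as_matrix();print(o['t'],o['ee_pos'],o['width'],o['grasp_force'],np.degrees(np.arctan2(R[1,1],R[0,1])),R[2])
im,d,ci=cap('wrist','w7')
cap('scene','s7')
P=cloud(d,ci); hsv=cv2.cvtColor(im,cv2.COLOR_RGB2HSV)
e=o['ee_pos']; g=(np.hypot(P[...,0]-e[0],P[...,1]-e[1])<40)&(abs(P[...,2]-e[2])<40)&(d>0)
q=P[g]; print(len(q)); 
for z in(-25,-15,-5,5,15,25):
    k=g&(abs(P[...,2]-e[2]-z)<5); print(z,k.sum(),((P[k]-e)@R).mean(0).round(1) if k.any() else'')
s=hsv[...,2]>0; s=g&(hsv[...,2]>150)&(hsv[...,1]<60); print('white',s.sum(),((P[s]-e)@R).mean(0) if s.any() else '')
```

```text
14.825 [538.84211778  79.07733553 192.70689183] 14.148655890187358 29.99961018562317 -64.36296842743016 [-1.02496803e-03 -1.87432434e-05 -9.99999475e-01]
4461
-25 36 [21.   0.8 21. ]
-15 232 [21.1  0.5 14.8]
-5 1143 [14.3  0.3  4.3]
5 292 [16.5  0.4 -5.4]
15 394 [ 15.8   0.4 -15.3]
25 2005 [  8.1   0.4 -22.8]
white 381 [ 11.2368683    0.36594486 -22.75039787]
```

View pics/w7.png

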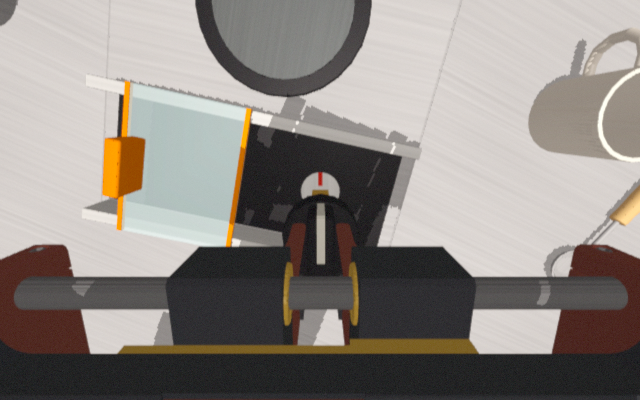

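The white line (320,235) and the red stripe (320,178) line up, with the shaft directly below. I'll measure the offset between knob and shaft in the tool frame.

Run:
```python
from h import *
o=ctrl.get_obs(); R=Rn.from_rotvec(o['orientation']).as_matrix(); e=o['ee_pos']
im,d,ci=load('w7'); P=cloud(d,ci); T=(P-e)@R; hsv=cv2.cvtColor(im,cv2.COLOR_RGB2HSV)
k=(abs(T[...,1])<4)&(T[...,2]>-18)&(T[...,2]<-2)&(T[...,0]>0)&(T[...,0]<35)&(d>0)
print('bar end x',k.sum(),np.percentile(T[k][:,0],[5,25,50,75,95]).round(1))
t=(abs(T[...,1])<5)&(T[...,2]<-18)&(T[...,2]>-30)&(abs(T[...,0])<35)&(d>0); print('top z',np.median(T[t][:,2]),'x max',np.percentile(T[t][:,0],98))
sk=(T[...,2]>0)&(T[...,2]<25)&(np.hypot(T[...,0],T[...,1])<40)&(d>0); q=T[sk]; st=q[(q[:,2]<6)]
print('skirt x max',np.percentile(q[:,0],[95,98,99.5]),'top z',np.percentile(q[:,2],[5,50]), 'y at top',np.percentile(st[:,1],[1,99]))
s=np.zeros(d.shape,bool); s[165:195,295:345]=1
red=s&((hsv[...,0]>170)|(hsv[...,0]<6))&(hsv[...,1]>120); ys,xs=np.nonzero(red); Q=(plane(ci,np.c_[xs,ys],63)-e)@R; print('red',Q.mean(0),Q.min(0),Q.max(0))
br=s&(hsv[...,0]>12)&(hsv[...,0]<32)&(hsv[...,1]>90); ys,xs=np.nonzero(br); Q=(plane(ci,np.c_[xs,ys],86)-e)@R; print('brass',len(xs),Q.min(0),Q.max(0),T[br].max(0),np.median(P[br][:,2]))
w=s&(hsv[...,2]>140)&(hsv[...,1]<40); w[182:]=0; c=cv2.findContours(w.astype(np.uint8),0,1)[0]; c=max(c,key=len)[:,0]
Q=((plane(ci,c,62)-e)@R)[:,:2]; Q=Q[Q[:,0]>2]
from scipy.optimize import least_squares
f=least_squares(lambda p:np.hypot(*(Q-p[:2]).T)-p[2],[0,0,17],loss='soft_l1'); print('collar',f.x,abs(f.fun).max())
```

```text
bar end x 130 [22.3 22.5 22.8 23.1 23.2]
top z -22.243149560830624 x max 22.68386460381523
skirt x max [23.89137487 24.27674921 24.48132229] top z [3.00619284 4.41223166] y at top [-21.93229289  21.86779943]
red [ 14.5063214   -0.93043391 129.86233587] [  7.68515386  -2.42295851 129.85767496] [ 21.52758134   0.51827694 129.86684354]
brass 79 [  3.93534459  -7.71543921 106.86666799] [  7.68208306   6.85447096 106.86945703] [ 24.44999553   6.91358818 125.04527769] 77.4485016038694
collar [-62899.88446462  28854.32095272  69219.1437827 ] 4.920819363294868
```

Knob to shaft: shift about -0.8 mm in tool x and -0.7 mm in tool y. Now the descent.

Call:
servo_tool:
  rows:
    - [0,0,0,-0.004,-0.0035,0.12,0]
    - [0,0,0,-0.004,-0.0035,0.25,0]
    - [0,0,0,-0.004,-0.0035,0.36,0]
    - [0,0,0,-0.004,-0.0035,0.39,0]
    - [0,0,0,-0.004,-0.0035,0.41,0]
    - [0,0,0,-0.004,-0.0035,0.43,0]
    - [0,0,0,-0.004,-0.0035,0.45,0]
    - [0,0,0,-0.004,-0.0035,0.46,0]
    - [0,0,0,-0.004,-0.0035,0.46,0]

```text
t: 16.05
ee_pos: [538.3, 79.9, 101.1]
orientation: [3.063, 0.697, -0.0]
ft_force: [0.6, -1.6, 0.3]
width: 13.6
grasp_force: 30.0
```

It's entering freely, so I'll press home.

Call:
servo_tool:
  rows:
    - [0,0,0,0,0,0.015,0]
    - [0,0,0,0,0,0.03,0]
    - [0,0,0,0,0,0.045,0]
    - [0,0,0,0,0,0.055,0]
    - [0,0,0,0,0,0.065,0]
    - [0,0,0,0,0,0.072,0]
    - [0,0,0,0,0,0.072,0]

```text
t: 16.92
ee_pos: [538.5, 79.9, 87.8]
orientation: [3.063, 0.697, 0.001]
ft_force: [-3.9, -0.0, 14.0]
width: 13.7
grasp_force: 30.0
```

Call:
servo_tool:
  rows:
    - [0,0,0,0,0,0.005,0]
    - [0,0,0,0,0,0.007,0]
    - [0,0,0,0,0,0.007,0]
    - [0,0,0,0,0,0.007,0]

```text
t: 17.42
ee_pos: [538.7, 80.0, 87.6]
orientation: [3.063, 0.697, 0.002]
ft_force: [-8.4, -0.6, 26.1]
width: 13.8
grasp_force: 30.0
```

Run:
```python
from h import *
o=ctrl.get_obs(); R=Rn.from_rotvec(o['orientation']).as_matrix(); e=o['ee_pos']; print(o['t'],e,o['ft_force'],o['width'],o['grasp_force'])
im,d,ci=cap('wrist','w8'); P=cloud(d,ci); T=(P-e)@R; hsv=cv2.cvtColor(im,cv2.COLOR_RGB2HSV)
t=(abs(T[...,1])<5)&(T[...,2]<-18)&(T[...,2]>-30)&(abs(T[...,0])<35)&(d>0); print('top z tool',np.median(T[t][:,2]),'world',np.median(P[t][:,2]),'x max',np.percentile(T[t][:,0],98))
im,d,ci=cap('top','t8'); hsv=cv2.cvtColor(im,cv2.COLOR_RGB2HSV); y=np.array([-.232,.973])
P=cloud(d,ci); s=np.zeros(d.shape,bool); s[170:240,235:345]=1
m=s&(hsv[...,0]<15)&(hsv[...,1]>140)&(hsv[...,2]>120); n,l,st,c=cv2.connectedComponentsWithStats(m.astype(np.uint8))
for i in range(1,n):
    if st[i,4]>8: print(st[i],(plane(ci,c[i],100)[0,:2]@y).round(1))
im,d,ci=load('w8');
```

```text
17.425 [538.74312435  79.95523909  87.55538267] [-8.37179029 -0.57205124 26.14615748] 13.840019571758921 30.007853507995605
top z tool -22.434733258352693 world 109.99715550107112 x max 22.62395736801411
[254 196   9  31  96] 118.2
```

View pics/w8.png

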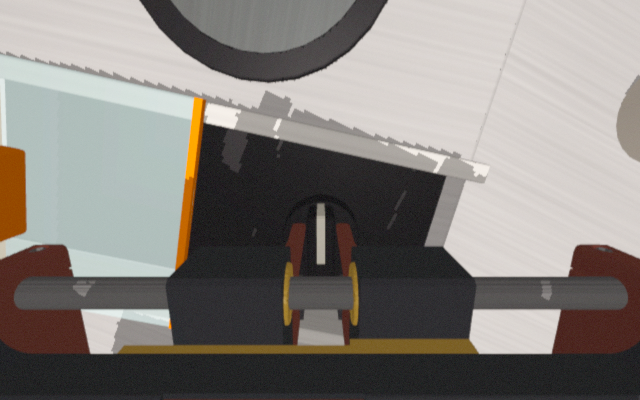

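The knob's top is at z = 110, which means home and at the spring stop. The press is 26 N, the white line is aligned and the guard is still open (panel edge at (195,180)). I'll hand it in.

```bash
python3 -c "
from workcell import ctrl
print(ctrl.close_job())"
```

```text
the job is handed in; nothing more can be done
None
```

I handed the job in with the guard slid to its open stop and the knob aligned, fully home on the shaft and held pressed at about 26 N; the verdict wasn't shown.

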